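# Top up the part trays on the assembly bench

### The job

Four foam-lined part trays on the bench each lack one part: put each of the four loose parts (capacitor, heatsink, choke, terminal block) into the empty pocket of the tray that already holds one of its kind, upright and flat on the pocket's floor. Set the parts down, do not drop or throw them, and do not push aside or knock over the flux bottle or the solder reel.

Things in the scene. Friction and masses are not known exactly. Their poses are not given: they have to be found in the camera images.
- capacitor: Loose screw-terminal electrolytic capacitor: plain aluminium can 36 mm across and 60 mm high, with a black top deck and two small brass screw terminals rising to 65 mm. Stands upright; origin at the centre of its underside, z up along the can. About 85 g.
- heatsink: Loose extruded aluminium heatsink, 60 mm long (its x), 36 mm wide (its y), 36 mm high, flat base down and fins up running along x. Grip it across the 36 mm. Origin at the centre of its underside, z up. About 95 g.
- choke: Loose toroidal choke lying flat: a copper-wound ring 54 mm across and 30 mm high with straight sides and a black potted centre. Origin at the centre of its underside, z up. About 200 g.
- terminal_block: Loose barrier terminal block of cream nylon, 80 mm long (its x), 24 mm wide (its y), 26 mm high, with two rows of steel screws on top. Grip it across the 24 mm. Origin at the centre of its underside, z up. About 60 g.
- capacitor_pocket (a point): Empty pocket of the capacitor tray. Tray 160 x 110 mm, grey rim 13 mm high, black foam 12 mm high, two equal pale-floored pockets 8 mm deep: one holds a fixed part of this kind. Point: floor centre of the EMPTY pocket, 4 mm above the bench; z up; x along the 160 mm side, the filled pocket's centre at x = +80 mm. Round pocket, 50 mm across.
- heatsink_pocket (a point): Empty pocket of the heatsink tray. Tray 160 x 110 mm, grey rim 13 mm high, black foam 12 mm high, two equal pale-floored pockets 8 mm deep: one holds a fixed part of this kind. Point: floor centre of the EMPTY pocket, 4 mm above the bench; z up; x along the 160 mm side, the filled pocket's centre at x = +80 mm. Pocket 74 mm along x by 50 mm along y: the heatsink's length goes along x, either way round. Open fingers along y.
- choke_pocket (a point): Empty pocket of the choke tray. Tray 160 x 110 mm, grey rim 13 mm high, black foam 12 mm high, two equal pale-floored pockets 8 mm deep: one holds a fixed part of this kind. Point: floor centre of the EMPTY pocket, 4 mm above the bench; z up; x along the 160 mm side, the filled pocket's centre at x = +80 mm. Round pocket, 68 mm across. Open fingers along y.
- terminal_block_pocket (a point): Empty pocket of the terminal-block tray. Tray 160 x 110 mm, grey rim 13 mm high, black foam 12 mm high, two equal pale-floored pockets 8 mm deep: one holds a fixed part of this kind. Point: floor centre of the EMPTY pocket, 4 mm above the bench; z up; x along the 160 mm side, the filled pocket's centre at x = +80 mm. Pocket 38 mm along x by 94 mm along y: the block's length goes along y, either way round.
- flux_bottle: Bystander, to be left alone: small clear plastic bottle with a white cap, 32 mm across, 85 mm high, standing among the loose parts. Origin at the centre of its underside, z up.
- solder_reel: Bystander, to be left alone: flanged reel of bright solder wire, 52 mm across, 38 mm high, standing on its flange near the loose parts. Origin at the centre of its underside, z up.
Mind the look-alikes: they are no part of the job. What is shaped like the heatsink but pink or purple is not meant.

How it is judged:
By the outcome, as a careful person would: the job done as asked, in the order asked, and still so for the second after the job is handed in, with the robot touching nothing.
It also fails if it takes over 96 s, if anything falls off the work surface, if the arm or the gripper's body presses on something with over 40 N, if the wrist force passes 120 N, or if a joint passes its speed limit or range.

### The arm

A 6-joint arm with a two-finger parallel gripper is mounted at the origin on the work surface. World frame = base frame: x ahead of the robot, y to its left, z up, the work surface at z = 0. Lengths are in mm, angles in rad, forces in N, time in s.
With the tool pointing down it reaches from about 300 to 850 mm from the base axis. Payload 5.4 kg.
Tool frame: the origin (TCP) lies at the very end of the fingers, on their centre line; the grasp point (between the pads) lies 19 mm behind it; z points along the fingers, y is the direction in which the jaws open and shut (so a half turn about z gives the same grasp; the last joint's range is limited). The gripper opens to 85 mm and grips with 20 to 120 N. Pads are 22 mm wide; open, the fingers measure 114 mm over their backs; the gripper's body (76 mm by 85 mm) begins 54 mm behind the grasp point. The pads swing forward as they close: fully open they stand 13 mm farther back than shut.
Start: joints at [-1.408, 0.158, 1.597, -0, 1.386, -0.21], TCP at [209.405, -535.496, 231.299] pointing down, gripper open.
Joint ranges: [-2.91, 2.91], [-0.94, 2.29], [0.18, 2.7], [-1.29, 4.43], [0.17, 2.64], [-3, 3]. Speed limits (rad/s): [2.57, 2.57, 3.14, 3.14, 3.14, 3.14].

### API

Orientations are given as a unit quaternion [w, x, y, z].
In Python, from plant import r gives the robot as it stands.
- The arm moves only by the shell command python3 -m jog 'ROWS' [FORCE]. ROWS is JSON, a list of rows, each a list of 3 entries, a list of its own where there are three numbers: the finger opening in m, from 0 to 0.0854, then the shift along the tool's x, y, z in m, then the turn about the tool's z in units of 6 degrees (1.0 is 6 degrees). A call has 1 to 20 rows; each row is the pose to reach, as a shift and turn from the pose measured when the call began, along the tool's axes at that moment; what a row does not reach only later rows make up. A row lasts 1/10 s, in which the tool goes at most 50 mm and 8.59 degrees, less where a joint would pass 70% of its speed; a pose out of reach is approached as far as the arm can. A call with a gripper value outside its range is refused whole. The fingers move at their own pace and stop on an object; FORCE is the grip in N (left out, the last holds). Time passes only in rows, so rows that repeat a pose let the fingers close. It gives the time, the measured TCP pose, the force and the opening at its end, in the units of the state.
- r.sense(): the state, without advancing time (a new reading comes with each control period).
- r.get_image(name): name is "scene" or "top" or "wrist"; returns (picture, depth): 384x512x3 uint8, red, green, blue; 384x512 float32, mm along the optical axis (not along the pixel's ray), 0 where there is no reading.
- r.camera_params(name): a dict with "mtx" (3x3 intrinsics, pixels), "extrinsics" (4x4, takes a point from camera to world coordinates). Camera axes: x right, y down, z forward; pixel columns grow to the right and rows downward; lengths in mm; the calibration is good to about 2 mm. The wrist camera is an equidistant fisheye: a pixel r from the principal point sees the ray r / f radians off the axis. A picture is of the moment at which its call begins: read the wrist's pose just before it. camera_params takes no time and is no camera call; for the wrist camera it gives the pose at the moment of the call.
- r.sign_off(): hands the job in, once; it reports no verdict.
The state is a dict: "time_s": time; "joint_positions": joint angles; "joint_vel": joint speeds; "effort": joint torques, N m; "tcp_pos": TCP position; "tcp_rot": TCP orientation; "contact_force": force on the tool from outside, world axes, zero at the start; "torque": the same for the moment, N m; "finger_gap": opening from 0.0 (shut) to 1.0 (fully open).
Only numpy, scipy, OpenCV 4.12 (cv2) and the standard library are available. Lean on these libraries where they do the work, as an engineer would, in place of code of your own. Each camera call takes 0.05 s, during which the arm holds its last target.

## Working session

There is one attempt and no reset: what is moved stays moved. The work goes in short steps, Python scripts to look and compute and a shell command to move; the robot and the scene stay as the last step left them, time stands still between calls to the robot, and variables do not carry over. Pictures are saved under pics/ and viewed, and the job is handed in when it is done.

```bash
ls; mkdir -p pics; python3 - <<'E'
from plant import r
import cv2,numpy as np
print(r.sense())
for n in("scene","top"):
    im,d=r.get_image(n)
    cv2.imwrite(f"pics/{n}0.png",im[...,::-1]); np.savez(f"{n}0.npz",im=im,d=d)
    print(n,r.camera_params(n))
print(r.camera_params("wrist"))
E
```

```text
pics
{'time_s': 0.0, 'joint_positions': array([-1.40811251e+00,  1.59072859e-01,  1.59827348e+00,  7.83876452e-06,
        1.38618185e+00, -2.10070284e-01]), 'joint_vel': array([-0.00136163, -0.00029468,  0.00155735,  0.0007266 , -0.00241368,
       -0.00116063]), 'effort': array([ 1.39846243e-04, -3.96008027e+01, -3.31425583e+01, -1.93860678e-04,
        8.58556858e-03, -1.03591461e-06]), 'tcp_pos': array([ 209.30148159, -534.89570617,  230.28286277]), 'tcp_rot': array([-9.67407300e-04,  9.82681689e-01,  1.85299115e-01,  2.67784610e-05]), 'contact_force': array([ 0.3648088 , -0.22750746, -0.23696361]), 'torque': array([ 0.04718157, -0.0230734 , -0.02855145]), 'finger_gap': 0.9947169072394217}
scene {'mtx': array([[429.41910327,   0.        , 259.54413332],
       [  0.        , 429.41910327, 187.95868182],
       [  0.        ,   0.        ,   1.        ]]), 'extrinsics': array([[ 2.13599112e-01,  6.73495979e-01, -7.07657111e-01,
         1.33770755e+03],
       [ 9.76899549e-01, -1.42408617e-01,  1.59333162e-01,
        -2.01517526e+02],
       [ 6.53377333e-03, -7.25343334e-01, -6
[... 469 characters left out ...]
786e+01],
       [ 7.65436363e-03, -1.00830169e-01, -9.94874207e-01,
         1.25249364e+03],
       [ 0.00000000e+00,  0.00000000e+00,  0.00000000e+00,
         1.00000000e+00]])}
{'mtx': array([[297.31863964,   0.        , 256.11534433],
       [  0.        , 297.31863964, 190.9769734 ],
       [  0.        ,   0.        ,   1.        ]]), 'extrinsics': array([[ 3.64851559e-01, -8.96145180e-01, -2.52600783e-01,
         2.74318973e+02],
       [-9.31065701e-01, -3.51175490e-01, -9.89567386e-02,
        -5.10734384e+02],
       [-2.75993513e-05,  2.71292445e-01, -9.62496965e-01,
         3.73609374e+02],
       [ 0.00000000e+00,  0.00000000e+00,  0.00000000e+00,
         1.00000000e+00]])}
```

View pics/top0.png

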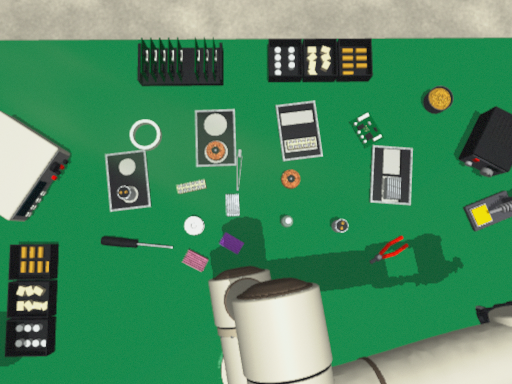

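View pics/scene0.png

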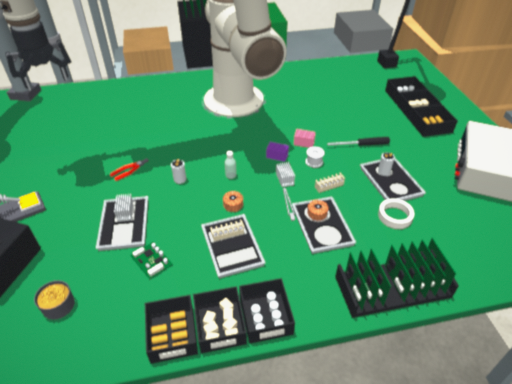

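```bash
python3 - <<'E'
import cv2,numpy as np
im=cv2.imread("pics/top0.png")[90:280,90:425]
cv2.imwrite("pics/topcrop.png",cv2.resize(im,None,fx=2.35,fy=2.35,interpolation=cv2.INTER_CUBIC))
im=cv2.imread("pics/scene0.png")[110:280,80:440]
cv2.imwrite("pics/scenecrop.png",cv2.resize(im,None,fx=2.2,fy=2.2,interpolation=cv2.INTER_CUBIC))
E
```

```text
(no output)
```

View pics/topcrop.png

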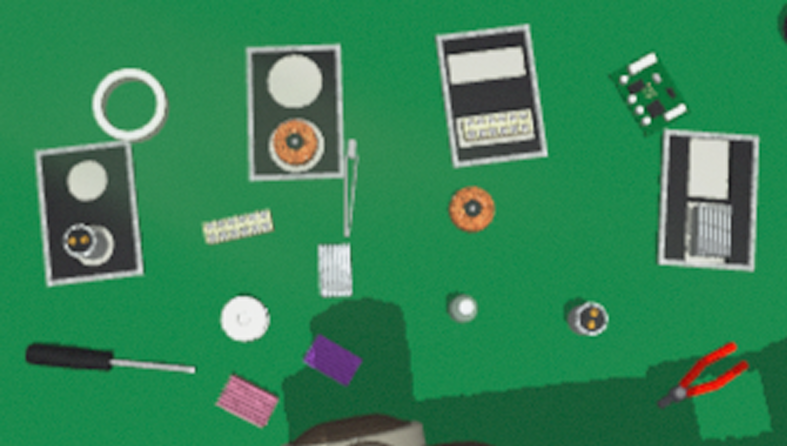

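View pics/scenecrop.png

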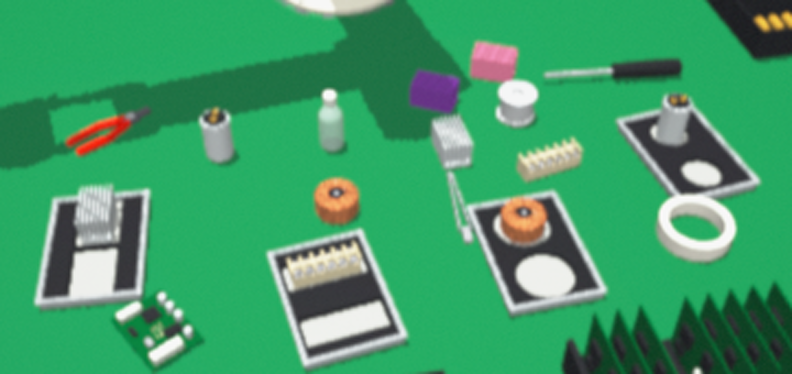

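```bash
cat > h.py <<'E'
import numpy as np,cv2
from plant import r
def ray(cp,uv):
    K=cp["mtx"];T=cp["extrinsics"];uv=np.atleast_2d(uv)
    d=np.c_[(uv[:,0]-K[0,2])/K[0,0],(uv[:,1]-K[1,2])/K[1,1],np.ones(len(uv))]
    return T[:3,3],d@T[:3,:3].T
def onplane(cp,uv,z):
    o,d=ray(cp,uv); return o+d*((z-o[2])/d[:,2])[:,None]
def cloud(cp,d,x0,y0,x1,y1):
    v,u=np.mgrid[y0:y1,x0:x1]; uv=np.c_[u.ravel(),v.ravel()]
    o,dr=ray(cp,uv); return o+dr*d[y0:y1,x0:x1].reshape(-1,1),uv
E
python3 - <<'E'
from h import *
cps={n:r.camera_params(n) for n in("top","scene")}
top=np.load("top0.npz");sc=np.load("scene0.npz")
D={"top":top,"scene":sc}
# bench check
for n,b in(("top",(260,190,275,215)),("scene",(190,230,200,240))):
    P,_=cloud(cps[n],D[n]["d"],*b);print(n,"bench z",np.median(P[:,2]).round(1))
# pockets
pk={"cap":dict(top=(127,166,8,4),scene=(398,188,8,4)),"choke":dict(top=(215,124,0,0),scene=(327,236,0,0)),"term":dict(top=(296,117,0,0),scene=(237,257,0,0)),"heat":dict(top=(391,161,0,0),scene=(122,236,0,0))}
for k,v in pk.items():
    for n,b in v.items():
        im=D[n]["im"]; hsv=cv2.cvtColor(im,cv2.COLOR_RGB2HSV)
        m=((hsv[...,1]<50)&(hsv[...,2]>165)).astype(np.uint8)
        c,lab,st,ce=cv2.connectedComponentsWithStats(m,connectivity=4)
        l=lab[b[1],b[0]]
        cnt,_=cv2.findContours((lab==l).astype(np.uint8),0,1)
        cc=max(cnt,key=cv2.contourArea)[:,0].astype(float)
        W=onplane(cps[n],cc,4)[:,:2]
        print(k,n,st[l],"centroid",onplane(cps[n],ce[l],4)[0].round(1), "rect",[np.round(q,1) for q in cv2.minAreaRect(W.astype(np.float32))])
E
```

```text
top bench z 0.3
scene bench z 1.0
cap top [119 159  16  16 209] centroid [564.6 377.5   4. ] rect [array([564.4, 378. ]), array([43.3, 43.6]), np.float64(89.5)]
cap scene [390 184  18  10 137] centroid [561.  377.2   4. ] rect [array([561.1, 377.1]), array([45.4, 37. ]), np.float64(78.1)]
choke top [204 114  23  22 388] centroid [686.7 124.1   4. ] rect [array([685.7, 124.2]), array([63.9, 62.3]), np.float64(89.6)]
choke scene [289 197  66  55 856] centroid [666.5 118.5   4. ] rect [array([638.8, 115.7]), array([169.7, 134.2]), np.float64(1.6)]
term top [281 110  33  16 384] centroid [ 705.4 -113.2    4. ] rect [array([ 705.4, -113.5]), array([36.1, 92.1]), np.float64(6.9)]
term scene [217 247  40  21 446] centroid [ 702.3 -115.1    4. ] rect [array([ 701.8, -114.6]), array([34.6, 93.6]), np.float64(6.7)]
heat top [370 145  43  60 771] centroid [ 550.5 -382.2    4. ] rect [array([ 534.8, -383. ]), array([115.3, 167.1]), np.float64(85.3)]
heat scene [ 96 195  52  54 992] centroid [ 535.9 -384.     4. ] rect [array([ 518.5, -382.6]), array([117.3, 183.3]), np.float64(85.3)]
```

```bash
python3 - <<'E'
from h import *
cps={n:r.camera_params(n) for n in("top","scene")}
D={n:np.load(n+"0.npz") for n in cps}
tr={"cap":dict(top=(100,145,155,215),scene=(355,150,428,205)),"choke":dict(top=(190,103,240,172),scene=(288,192,358,252)),"term":dict(top=(270,95,328,165),scene=(198,208,270,278)),"heat":dict(top=(364,141,418,210),scene=(90,190,154,252))}
pkt=dict(cap=(563,377),choke=(686,124),term=(704,-114),heat=(575,-382))
for k,v in tr.items():
  for n,b in v.items():
    im=D[n]["im"];hsv=cv2.cvtColor(im,cv2.COLOR_RGB2HSV)
    m=(~((hsv[...,0]>55)&(hsv[...,0]<95)&(hsv[...,1]>90))).astype(np.uint8)
    w=np.zeros_like(m);w[b[1]:b[3],b[0]:b[2]]=m[b[1]:b[3],b[0]:b[2]]
    w=cv2.morphologyEx(w,cv2.MORPH_OPEN,np.ones((3,3)))
    c,lab,st,ce=cv2.connectedComponentsWithStats(w,connectivity=4)
    l=1+st[1:,4].argmax()
    cc=np.vstack([q[:,0] for q in cv2.findContours((lab==l).astype(np.uint8),0,1)[0]]).astype(float)
    z=10
    W=onplane(cps[n],cc,z)[:,:2].astype(np.float32)
    (c0,s,a)=cv2.minAreaRect(W)
    box=cv2.boxPoints((c0,s,a)); e=[box[1]-box[0],box[2]-box[1]]; L=max(e,key=np.linalg.norm); L=L/np.linalg.norm(L)
    if L@(np.array(pkt[k])-c0)>0: L=-L   # x axis points from empty to filled
    print(k,n,"tray c",np.round(c0,1),"size",np.round(s,1),"xaxis ang",np.degrees(np.arctan2(L[1],L[0])).round(1),"pocket",np.round(np.array(c0)-40*L,1))
im=D["top"]["im"];hsv=cv2.cvtColor(im,cv2.COLOR_RGB2HSV)
m=((hsv[...,1]<50)&(hsv[...,2]>190)).astype(np.uint8)
w=np.zeros_like(m);w[147:175,380:400]=m[147:175,380:400]
c,lab,st,ce=cv2.connectedComponentsWithStats(w,connectivity=4);print(st,[onplane(cps["top"],q,4)[0].round(1) for q in ce])
# loose parts via clouds
lp={"cap":dict(top=(326,212,358,238),scene=(165,152,193,190),h=60),"heat":dict(top=(222,192,244,219),scene=(272,160,300,190),h=36),"choke":dict(top=(276,166,306,192),scene=(218,188,248,214),h=30),"term":dict(top=(172,176,210,196),scene=(310,170,350,194),h=26),"flux":dict(top=(278,212,298,230),scene=(220,145,240,182),h=85),"reel":dict(top=(182,213,208,238),scene=(303,143,328,170),h=38)}
for k,v in lp.items():
  for n in cps:
    P,uv=cloud(cps[n],D[n]["d"],*v[n]); 
    s=P[(P[:,2]>8)]; t=P[P[:,2]>v["h"]-8]
    o=[]
    for q in(s,t):
        (c,sz,a)=cv2.minAreaRect(q[:,:2].astype(np.float32)); o.append((np.round(c,1).tolist(),np.round(sz,1).tolist(),round(a,1)))
    print(k,n,"zmax",np.percentile(P[:,2],98).round(1),"all",o[0],"top",o[1],len(t))
E
```

```text
cap top tray c [533.2 360.9] size [181.3 144.2] xaxis ang -173.5 pocket [572.9 365.4]
cap scene tray c [520.8 361.3] size [215.4 143.1] xaxis ang -173.8 pocket [560.5 365.6]
choke top tray c [646.4 118.1] size [167.5 126.2] xaxis ang -179.7 pocket [686.4 118.3]
choke scene tray c [645.5 113.5] size [176.3 136.4] xaxis ang -178.5 pocket [685.5 114.5]
term top tray c [ 665.6 -117.8] size [167.6 118.1] xaxis ang -173.2 pocket [ 705.3 -113. ]
term scene tray c [ 664.3 -118.9] size [175.3 118.2] xaxis ang -173.3 pocket [ 704.  -114.2]
heat top tray c [ 534.  -380.3] size [118.4 168.1] xaxis ang 175.4 pocket [ 573.9 -383.5]
heat scene tray c [ 535.2 -382.4] size [119.1 206.8] xaxis ang 175.5 pocket [ 575.1 -385.6]
[[     0      0    512    384 196222]
 [   386    147     10      1     10]
 [   398    147      1      1      1]
 [   383    149     17     25    375]] [array([488.9,   9.1,   4. ]), array([ 615.4, -383.9,    4. ]), array([ 615.2, -405.7,    4. ]), array([ 573.7, -384.4,    4. ])]
cap top zmax 64.9 all ([385.2, -132.0], [35.8, 289.7], 3.6) top ([384.1, -115.0], [35.8, 255.5], 3.
[... 492 characters left out ...]
, 64.7) top ([523.7, -92.2], [50.7, 54.1], 59.0) 242
term top zmax 28.4 all ([455.9, 107.4], [265.0, 68.4], 59.0) top ([455.9, 107.4], [265.0, 68.4], 59.0) 175
term scene zmax 27.7 all ([895.8, -15.0], [76.8, 956.2], 62.5) top ([896.4, -13.9], [74.3, 956.2], 62.5) 186
flux top zmax 87.5 all ([379.4, -43.0], [29.9, 112.9], 36.0) top ([380.0, -38.3], [15.5, 107.5], 31.8) 35
flux scene zmax 85.5 all ([867.7, -132.3], [30.5, 949.7], 83.5) top ([866.8, -143.0], [14.4, 949.0], 82.1) 35
reel top zmax 42.7 all ([389.5, 106.9], [194.6, 49.9], 86.3) top ([389.5, 106.9], [194.6, 49.9], 86.3) 274
reel scene zmax 41.1 all ([819.0, -13.8], [74.3, 1100.7], 66.2) top ([857.4, 5.0], [48.5, 1044.5], 69.4) 170
```

```bash
python3 - <<'E'
from h import *
cps={n:r.camera_params(n) for n in("top","scene")}
D={n:np.load(n+"0.npz") for n in cps}
lp={"cap":dict(top=(326,212,358,238),scene=(165,152,193,190),h=60),"heat":dict(top=(222,192,244,219),scene=(272,160,300,190),h=36),"choke":dict(top=(276,166,306,192),scene=(218,188,248,214),h=30),"term":dict(top=(172,176,210,196),scene=(310,170,350,194),h=26),"flux":dict(top=(278,212,298,230),scene=(220,145,240,182),h=85),"reel":dict(top=(182,213,208,238),scene=(303,143,328,170),h=38),"purple":dict(top=(215,230,247,255),scene=(264,138,292,162),h=36)}
for k,v in lp.items():
  for n in cps:
    P,uv=cloud(cps[n],D[n]["d"],*v[n]); P=P[(P[:,2]<v["h"]+10)]
    for lo in(8,v["h"]-6):
        s=P[P[:,2]>lo]
        (c,sz,a)=cv2.minAreaRect(s[:,:2].astype(np.float32)); print(k,n,lo,np.round(c,1),np.round(sz,1),round(a,1),"mean",s.mean(0).round(1),len(s))
E
```

```text
cap top 8 [ 400.6 -237.7] [35.1 69.1] 37.4 mean [ 390.1 -221.9   54.9] 179
cap top 54 [ 391.2 -224.6] [33.9 36.1] 45.4 mean [ 390.4 -224.1   60.7] 146
cap scene 8 [ 391.4 -225. ] [35.3 36.4] 19.8 mean [ 398.1 -225.4   43.2] 260
cap scene 54 [ 390.8 -225.8] [35.7 35.6] 15.1 mean [ 392.8 -225.7   61.1] 106
heat top 8 [451.8  73.1] [60. 36.] 2.3 mean [452.   72.9  27.8] 201
heat top 30 [452.6  72.8] [58.8 36.2] 0.4 mean [453.9  73.   35.6] 116
heat scene 8 [458.9  72.7] [83.  37.6] 2.0 mean [456.5  70.3  28.8] 304
heat scene 30 [450.   72.3] [65.2 37.4] 1.9 mean [451.   71.7  35.2] 170
choke top 8 [523.5 -91.1] [52.  50.7] 40.0 mean [523.2 -91.   28.3] 280
choke top 24 [524.1 -90.8] [50.1 50. ] 46.2 mean [524.  -91.4  29.1] 258
choke scene 8 [524.2 -91.8] [52.2 53.9] 64.7 mean [530.2 -93.4  25.9] 315
choke scene 24 [525.6 -92.7] [51.1 52.3] 80.6 mean [526.2 -92.5  29.5] 232
term top 8 [506.4 189.5] [24.9 80.1] 12.1 mean [505.4 189.6  20.9] 259
term top 20 [506.4 189.7] [24.5 79.7] 12.2 mean [505.6 191.1  24.7] 139
term scene 8 [504.6 188.7] [30.7 84.1] 12.2 mean [508.6 188.3  20. ] 274

[... 249 characters left out ...]
25. ] 79.0 mean [411.2 -80.   47.2] 233
flux scene 79 [402.6 -78.8] [15.  15.2] 32.1 mean [404.8 -78.4  84.9] 26
reel top 8 [394.1 180.2] [49.7 47.4] 0.2 mean [394.8 180.   37.9] 272
reel top 32 [394.1 180.2] [49.7 47.4] 0.2 mean [394.8 180.2  38.2] 265
reel scene 8 [371.  192.1] [ 75.6 104. ] 75.4 mean [393.2 177.7  30. ] 274
reel scene 32 [393.4 179.5] [48.1 53.5] 71.0 mean [394.7 179.5  38.6] 160
purple top 8 [343.   72.4] [69.2 35.9] 59.1 mean [344.3  76.3  28.2] 196
purple top 30 [345.9  76.9] [58.7 35.6] 58.2 mean [345.1  76.8  36.4] 120
purple scene 8 [344.6  75.2] [60.8 43.4] 59.8 mean [350.4  73.6  29. ] 308
purple scene 30 [344.2  75.7] [60.2 42.3] 59.0 mean [345.5  75.9  35.5] 184
```

```bash
cat > plan.py <<'E'
import sys,json,numpy as np
from scipy.spatial.transform import Rotation as Rn
from plant import r
s=r.sense();q=s["tcp_rot"];R=Rn.from_quat([q[1],q[2],q[3],q[0]])
print("t",round(s["time_s"],2),"tcp",s["tcp_pos"].round(1),"yawY",np.degrees(np.arctan2(*R.as_matrix()[[1,0],1])).round(2),"tilt",np.degrees(np.arccos(-R.as_matrix()[2,2])).round(2),"F",s["contact_force"].round(1),"gap mm",round(s["finger_gap"]*85.4,1),"j6",s["joint_positions"][5].round(2))
# args: x,y,z,yawY(deg, mod 180) 
for a in sys.argv[1:]:
    x,y,z,w=map(float,a.split(","))
    sh=R.inv().apply(np.array([x,y,z])-s["tcp_pos"])/1000
    cur=np.degrees(np.arctan2(*R.as_matrix()[[1,0],1]))
    d=(w-cur+90)%180-90
    print(a,"shift",sh.round(4),"turn",round(-d/6,2),"rows>=",int(max(np.ceil(np.linalg.norm(sh)/.05),np.ceil(abs(d)/8.59))))
E
python3 plan.py 391,-225,150,-90 391,-225,22,-90
```

```text
t 0.1 tcp [ 209.3 -535.   230.4] yawY -68.64 tilt 0.1 F [ 0.3 -0.   0.1] gap mm 84.9 j6 -0.21
391,-225,150,-90 shift [ 0.2821 -0.2224  0.0809] turn 3.56 rows>= 8
391,-225,22,-90 shift [ 0.282  -0.2222  0.2089] turn 3.56 rows>= 9
```

```bash
python3 -m jog '[[0.085,[0.05,-0.04,0.01],1],[0.085,[0.1,-0.08,0.03],2],[0.085,[0.15,-0.12,0.05],3],[0.085,[0.2,-0.16,0.06],3.56],[0.085,[0.25,-0.2,0.08],3.56],[0.085,[0.282,-0.222,0.08],3.56],[0.085,[0.282,-0.222,0.08],3.56],[0.085,[0.282,-0.222,0.08],3.56],[0.085,[0.282,-0.222,0.08],3.56],[0.085,[0.282,-0.222,0.08],3.56]]' 40; python3 - <<'E'
from h import *
im,d=r.get_image("wrist");cv2.imwrite("pics/w1.png",im[...,::-1])
E
python3 plan.py 391,-225,22,-90
```

```text
time_s: 1.1
tcp_pos: [390.9, -225.5, 150.8]
tcp_rot: [-0.001, 1.0, 0.0, -0.0]
contact_force: [0.5, -0.4, -0.0]
finger_gap: 0.998
t 1.15 tcp [ 390.8 -226.1  151. ] yawY -90.02 tilt 0.07 F [-0.5  0.   0.5] gap mm 84.7 j6 0.78
391,-225,22,-90 shift [ 0.0002 -0.001   0.129 ] turn -0.0 rows>= 3
```

View pics/w1.png

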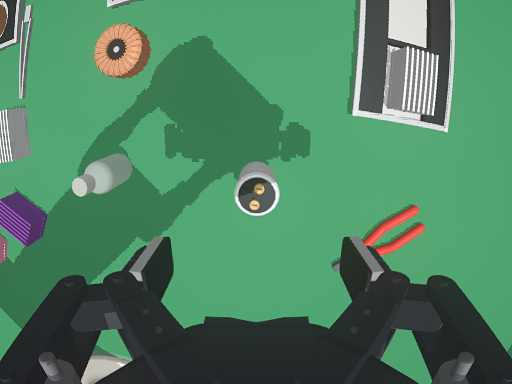

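The wrist view shows the capacitor at (257,190), centred between the fingers. The flux bottle is clear at (100,175).

```bash
python3 -m jog '[[0.085,[0,-0.001,0.04],0],[0.085,[0,-0.001,0.08],0],[0.085,[0,-0.001,0.115],0],[0.085,[0,-0.001,0.129],0],[0.085,[0,-0.001,0.129],0],[0.03,[0,-0.001,0.129],0],[0.03,[0,-0.001,0.129],0],[0.03,[0,-0.001,0.129],0],[0.03,[0,-0.001,0.129],0],[0.03,[0,-0.001,0.129],0],[0.03,[0,-0.001,0.129],0],[0.03,[0,-0.001,0.129],0],[0.03,[0,-0.001,0.129],0],[0.03,[0,-0.001,0.129],0],[0.03,[0,-0.001,0.129],0]]' 40; python3 plan.py 391,-225,130,-90 563,377.5,130,-90 563,377.5,26,-90
```

```text
time_s: 2.65
tcp_pos: [391.6, -226.0, 23.4]
tcp_rot: [0.0, 1.0, -0.0, 0.001]
contact_force: [-1.4, 0.6, 5.6]
finger_gap: 0.413
t 2.65 tcp [ 391.6 -226.    23.4] yawY -90.01 tilt 0.09 F [-1.4  0.6  5.6] gap mm 35.2 j6 0.78
391,-225,130,-90 shift [-0.0005 -0.0009 -0.1066] turn -0.0 rows>= 3
563,377.5,130,-90 shift [ 0.1714 -0.6034 -0.107 ] turn -0.0 rows>= 13
563,377.5,26,-90 shift [ 0.1713 -0.6035 -0.003 ] turn -0.0 rows>= 13
```

```bash
python3 -m jog '[[0.03,[0,0,-0.02],0],[0.03,[0,0,-0.06],0],[0.03,[0,-0.01,-0.1],0],[0.03,[0.01,-0.04,-0.11],0],[0.03,[0.022,-0.08,-0.11],0],[0.03,[0.034,-0.12,-0.11],0],[0.03,[0.045,-0.16,-0.11],0],[0.03,[0.057,-0.2,-0.11],0],[0.03,[0.068,-0.24,-0.11],0],[0.03,[0.08,-0.28,-0.11],0],[0.03,[0.091,-0.32,-0.11],0],[0.03,[0.102,-0.36,-0.11],0],[0.03,[0.114,-0.4,-0.11],0],[0.03,[0.125,-0.44,-0.11],0],[0.03,[0.136,-0.48,-0.11],0],[0.03,[0.148,-0.52,-0.11],0],[0.03,[0.16,-0.56,-0.11],0],[0.03,[0.17,-0.595,-0.11],0],[0.03,[0.171,-0.603,-0.11],0],[0.03,[0.171,-0.603,-0.11],0]]'; python3 -m jog '[[0.03,[0,0,0],0],[0.03,[0,0,0],0]]'
python3 - <<'E'
from h import *
im,d=r.get_image("wrist");cv2.imwrite("pics/w2.png",im[...,::-1])
E
python3 plan.py 563,377.5,40,-90 563,377.5,26.5,-90
```

```text
time_s: 4.65
tcp_pos: [562.1, 378.1, 132.5]
tcp_rot: [0.001, 1.0, 0.001, 0.0]
contact_force: [0.8, -0.3, -0.5]
finger_gap: 0.411
time_s: 4.85
tcp_pos: [561.8, 376.8, 132.4]
tcp_rot: [0.001, 1.0, 0.0, -0.0]
contact_force: [-0.6, -0.1, -0.9]
finger_gap: 0.411
t 4.9 tcp [561.9 376.8 132.5] yawY -89.96 tilt 0.11 F [-0.3 -1.  -0.7] gap mm 35.6 j6 1.98
563,377.5,40,-90 shift [ 0.0011 -0.0009  0.0925] turn 0.01 rows>= 2
563,377.5,26.5,-90 shift [ 0.0011 -0.0009  0.106 ] turn 0.01 rows>= 3
```

View pics/w2.png

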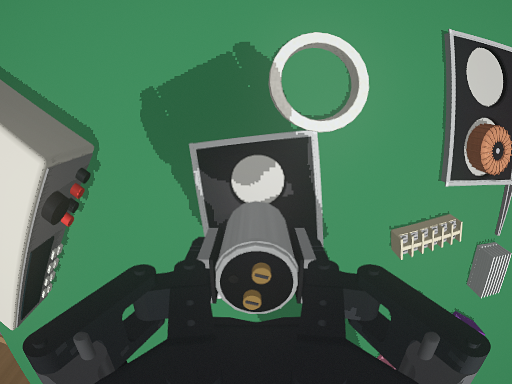

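The capacitor is held at (255,280), with the empty pocket visible at (258,178). I'll check the pocket position with the wrist camera.

```bash
cat >> h.py <<'E'
def wplane(cp,uv,z):
    K=cp["mtx"];T=cp["extrinsics"];uv=np.atleast_2d(uv).astype(float)
    a=(uv-[K[0,2],K[1,2]])/[K[0,0],K[1,1]];t=np.linalg.norm(a,axis=1)
    s=np.where(t>0,np.sin(t)/np.maximum(t,1e-9),1)
    d=np.c_[a*s[:,None],np.cos(t)]@T[:3,:3].T;o=T[:3,3]
    return o+d*((z-o[2])/d[:,2])[:,None]
E
python3 - <<'E'
from h import *
cp=r.camera_params("wrist");im=cv2.imread("pics/w2.png");g=im.min(2);m=(g>135).astype(np.uint8);m[203:]=0;m[:150]=0;m[:,:225]=0;m[:,292:]=0
cc=max(cv2.findContours(m,0,1)[0],key=cv2.contourArea)[:,0];cc=cc[cc[:,1]<195]
W=wplane(cp,cc,4)
A=np.c_[W[:,:2],np.ones(len(W))];s=np.linalg.lstsq(A,-(W[:,:2]**2).sum(1),rcond=None)[0]
c=-s[:2]/2;print(c,np.sqrt(c@c-s[2]),len(W), W.min(0),W.max(0))
E
```

```text
[565.09107626 374.13338619] 24.172658522104832 104 [552.12416282 350.00357559   4.        ] [588.68207986 399.1927473    4.        ]
```

```bash
python3 -m jog '[[0.03,[0.0015,0.0005,0.035],0],[0.03,[0.0015,0.0005,0.07],0],[0.03,[0.0015,0.0005,0.09],0],[0.03,[0.0015,0.0005,0.1],0],[0.03,[0.0015,0.0005,0.103],0],[0.03,[0.0015,0.0005,0.105],0],[0.03,[0.0015,0.0005,0.105],0]]'; python3 plan.py
```

```text
time_s: 5.6
tcp_pos: [564.5, 376.4, 29.0]
tcp_rot: [0.0, 1.0, 0.0, 0.001]
contact_force: [-0.1, 0.4, -1.4]
finger_gap: 0.411
t 5.6 tcp [564.5 376.4  29. ] yawY -89.97 tilt 0.15 F [-0.1  0.4 -1.4] gap mm 35.1 j6 1.98
```

```bash
python3 -m jog '[[0.03,[0,0,0.001],0],[0.03,[0,0,0.002],0],[0.03,[0,0,0.002],0]]'; python3 plan.py
```

```text
time_s: 5.9
tcp_pos: [564.7, 376.5, 27.5]
tcp_rot: [0.0, 1.0, 0.0, 0.002]
contact_force: [0.5, -0.2, -1.2]
finger_gap: 0.413
t 5.9 tcp [564.7 376.5  27.5] yawY -89.97 tilt 0.18 F [ 0.5 -0.2 -1.2] gap mm 35.3 j6 1.98
```

```bash
python3 -m jog '[[0.03,[0,0,0.001],0],[0.03,[0,0,0.001],0]]'; python3 -m jog '[[0.03,[0,0,0.001],0],[0.03,[0,0,0.001],0]]';python3 plan.py
```

```text
time_s: 6.1
tcp_pos: [564.8, 376.6, 27.4]
tcp_rot: [0.0, 1.0, 0.0, 0.002]
contact_force: [-3.3, -1.4, 5.4]
finger_gap: 0.41
time_s: 6.3
tcp_pos: [564.8, 376.6, 27.4]
tcp_rot: [0.001, 1.0, 0.0, 0.001]
contact_force: [-2.4, -1.8, 5.8]
finger_gap: 0.413
t 6.3 tcp [564.8 376.6  27.4] yawY -89.95 tilt 0.17 F [-2.4 -1.8  5.8] gap mm 35.3 j6 1.98
```

```bash
python3 -m jog '[[0.055,[0,0,0],0],[0.06,[0,0,0],0],[0.06,[0,0,0],0],[0.06,[0,0,0],0],[0.06,[0,0,-0.02],0],[0.06,[0,0,-0.06],0],[0.06,[0,0,-0.1],0],[0.06,[0,0,-0.12],0],[0.06,[0,0,-0.12],0],[0.085,[0,0,-0.12],0]]'; python3 plan.py 452,73,140,-88.5 452,73,11,-88.5
```

```text
time_s: 7.3
tcp_pos: [564.3, 376.6, 147.0]
tcp_rot: [0.001, 1.0, 0.0, 0.001]
contact_force: [-0.1, -0.7, -0.8]
finger_gap: 0.855
t 7.3 tcp [564.3 376.6 147. ] yawY -89.95 tilt 0.17 F [-0.1 -0.7 -0.8] gap mm 73.0 j6 1.98
452,73,140,-88.5 shift [-0.1126  0.3035  0.007 ] turn -0.24 rows>= 7
452,73,11,-88.5 shift [-0.113   0.3034  0.136 ] turn -0.24 rows>= 8
```

```bash
python3 -m jog '[[0.085,[-0.015,0.04,0],0],[0.085,[-0.03,0.08,0],0],[0.085,[-0.045,0.12,0],0],[0.085,[-0.06,0.16,0],-0.1],[0.085,[-0.075,0.2,0],-0.2],[0.085,[-0.09,0.24,0],-0.25],[0.085,[-0.105,0.28,0],-0.25],[0.085,[-0.113,0.303,0.007],-0.25],[0.085,[-0.113,0.303,0.007],-0.25],[0.085,[-0.113,0.303,0.007],-0.25],[0.085,[-0.113,0.303,0.007],-0.25]]'; python3 - <<'E'
from h import *
im,d=r.get_image("wrist");cv2.imwrite("pics/w3.png",im[...,::-1])
E
python3 plan.py 452,73,11,-88.4
```

```text
time_s: 8.4
tcp_pos: [451.4, 74.3, 139.4]
tcp_rot: [0.0, 1.0, 0.014, 0.001]
contact_force: [-1.2, -0.2, 1.0]
finger_gap: 0.994
t 8.45 tcp [451.7  74.4 139.6] yawY -88.38 tilt 0.12 F [-0.8  0.3  0.2] gap mm 85.1 j6 1.44
452,73,11,-88.4 shift [1.000e-04 1.300e-03 1.286e-01] turn 0.0 rows>= 3
```

View pics/w3.png

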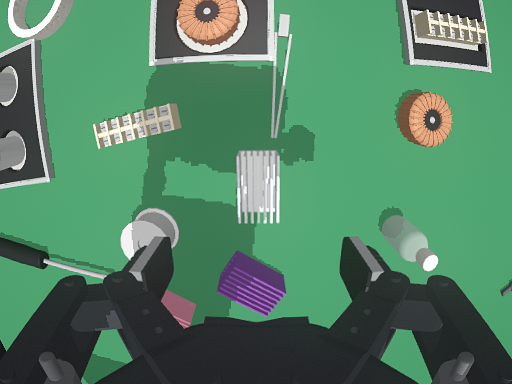

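The grey heatsink is at (258,188), centred and square to the fingers. The purple look-alike is at (252,283) and clear of them.

```bash
python3 -m jog '[[0.085,[0,0.001,0.04],0],[0.085,[0,0.001,0.08],0],[0.085,[0,0.001,0.115],0],[0.085,[0,0.001,0.1285],0],[0.085,[0,0.001,0.1285],0],[0.085,[0,0.001,0.1285],0],[0.03,[0,0.001,0.1285],0],[0.03,[0,0.001,0.1285],0],[0.03,[0,0.001,0.1285],0],[0.03,[0,0.001,0.1285],0],[0.03,[0,0.001,0.1285],0],[0.03,[0,0.001,0.1285],0],[0.03,[0,0.001,0.1285],0],[0.03,[0,0.001,0.1285],0],[0.03,[0,0.001,0.1285],0],[0.03,[0,0.001,0.1285],0]]' 40; python3 plan.py 574,-384,150,-94.6 574,-384,14,-94.6
```

```text
time_s: 10.05
tcp_pos: [452.8, 73.3, 12.0]
tcp_rot: [0.0, 1.0, 0.014, 0.002]
contact_force: [-0.6, 0.8, 6.0]
finger_gap: 0.416
t 10.05 tcp [452.8  73.3  12. ] yawY -88.39 tilt 0.21 F [-0.6  0.8  6. ] gap mm 35.6 j6 1.44
574,-384,150,-94.6 shift [ 0.1087  0.4606 -0.1372] turn 1.04 rows>= 10
574,-384,14,-94.6 shift [ 0.1083  0.4605 -0.0012] turn 1.04 rows>= 10
```

```bash
python3 -m jog '[[0.03,[0,0,-0.02],0],[0.03,[0,0,-0.06],0],[0.03,[0,0,-0.1],0],[0.03,[0.007,0.03,-0.13],0],[0.03,[0.016,0.07,-0.137],0],[0.03,[0.026,0.11,-0.137],0.1],[0.03,[0.035,0.15,-0.137],0.2],[0.03,[0.045,0.19,-0.137],0.4],[0.03,[0.054,0.23,-0.137],0.6],[0.03,[0.064,0.27,-0.137],0.8],[0.03,[0.073,0.31,-0.137],1],[0.03,[0.083,0.35,-0.137],1.04],[0.03,[0.092,0.39,-0.137],1.04],[0.03,[0.1,0.43,-0.137],1.04],[0.03,[0.1085,0.46,-0.137],1.04],[0.03,[0.1085,0.46,-0.137],1.04],[0.03,[0.1085,0.46,-0.137],1.04],[0.03,[0.1085,0.46,-0.137],1.04]]'
python3 - <<'E'
from h import *
cp=r.camera_params("wrist")
im,d=r.get_image("wrist");cv2.imwrite("pics/w4.png",im[...,::-1]);np.savez("w4.npz",**{k:cp[k] for k in cp})
E
python3 plan.py 574,-384,14,-94.6
```

```text
time_s: 11.85
tcp_pos: [573.5, -382.1, 149.3]
tcp_rot: [-0.0, 0.999, -0.04, 0.001]
contact_force: [-0.1, -0.1, -0.2]
finger_gap: 0.415
t 11.9 tcp [ 573.6 -382.   149.5] yawY -94.56 tilt 0.16 F [ 0.5 -0.2 -0.6] gap mm 35.6 j6 0.89
574,-384,14,-94.6 shift [0.0002 0.002  0.1355] turn 0.01 rows>= 3
```

View pics/w4.png

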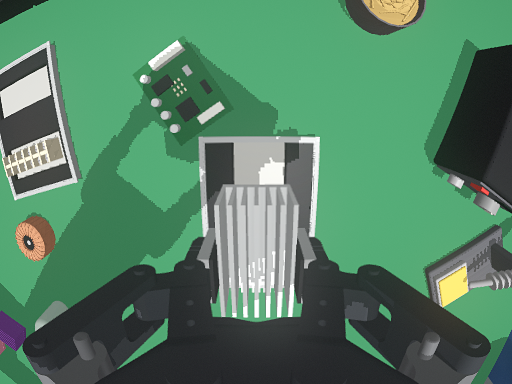

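```bash
python3 - <<'E'
from h import *
cp=np.load("w4.npz")
im=cv2.imread("pics/w4.png");cv2.imwrite("pics/w4c.png",cv2.resize(im[125:245,180:340],None,fx=4,fy=4))
print(im[165,195:325].min(1))
print(im[132:150,255].min(1))
P=lambda u,v,z:wplane(cp,(u,v),z)[0].round(1)
print(P(234,165,12),P(285,165,12),P(260,142,12),"tray rim",P(202,165,13),P(317,165,13),P(260,137,13))
E
```

```text
[ 86  87  85  80 145 174 171 172 172 178 111  46  52  54  54  53  54  53
  53  54  54  55  56  56  56  56  54  55  56  57  58  58  58  58  60  59
  56  47  97 165 179 177 177 178 177 177 177 177 178 177 178 177 178 177
 178 177 178 178 178 178 178 177 178 178 178 177 177 177 173 216 249 247
 246 247 246 247 246 246 246 247 246 246 246 246 246 247 247 250 243 185
  48  81 103 108 106 107 106 106 106 105 107 106 106 106 105 103 105 105
 104 103 102 103 103 102 104 101  92 131 216 196 245 244 246 221 110  86
  89  89  88  88]
[ 66  66  65  60 134 178 177 176 176 176 178 179 179 179 178 178 178 178]
[ 592.1 -363.2   12. ] [ 588.2 -412.1   12. ] [ 612.2 -389.8   12. ] tray rim [ 595.  -332.3   13. ] [ 586.2 -443.2   13. ] [ 617.  -390.1   13. ]
```

View pics/w4c.png

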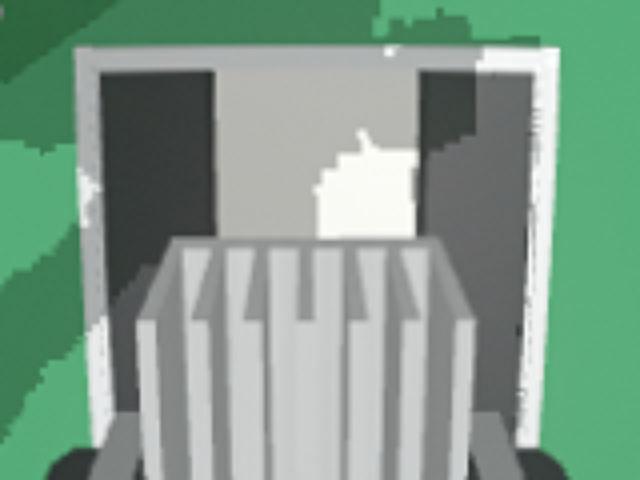

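```bash
python3 plan.py 575,-385,30,-94.7 575,-385,18,-94.7  575,-385,15,-94.7
```

```text
t 11.9 tcp [ 573.6 -382.   149.5] yawY -94.56 tilt 0.16 F [ 0.5 -0.2 -0.6] gap mm 35.6 j6 0.89
575,-385,30,-94.7 shift [0.0013 0.0029 0.1195] turn 0.02 rows>= 3
575,-385,18,-94.7 shift [0.0013 0.0029 0.1315] turn 0.02 rows>= 3
575,-385,15,-94.7 shift [0.0013 0.0029 0.1345] turn 0.02 rows>= 3
```

```bash
python3 -m jog '[[0.03,[0.0013,0.003,0.04],0],[0.03,[0.0013,0.003,0.08],0],[0.03,[0.0013,0.003,0.11],0],[0.03,[0.0013,0.003,0.12],0],[0.03,[0.0013,0.003,0.126],0],[0.03,[0.0013,0.003,0.13],0],[0.03,[0.0013,0.003,0.13],0],[0.03,[0.0013,0.003,0.13],0]]'; python3 plan.py  575,-385,16,-94.7
```

```text
time_s: 12.7
tcp_pos: [575.9, -385.9, 21.4]
tcp_rot: [0.001, 0.999, -0.04, 0.002]
contact_force: [-0.3, 0.3, -1.0]
finger_gap: 0.41
t 12.7 tcp [ 575.9 -385.9   21.4] yawY -94.56 tilt 0.3 F [-0.3  0.3 -1. ] gap mm 35.0 j6 0.88
575,-385,16,-94.7 shift [-0.001  -0.0008  0.0054] turn 0.02 rows>= 1
```

```bash
python3 -m jog '[[0.03,[0,0,0.002],0],[0.03,[0,0,0.0035],0],[0.03,[0,0,0.0045],0],[0.03,[0,0,0.0045],0]]'; python3 -m jog '[[0.03,[0,0,0.001],0],[0.03,[0,0,0.001],0]]'; python3 plan.py
```

```text
time_s: 13.1
tcp_pos: [575.8, -385.7, 16.7]
tcp_rot: [0.001, 0.999, -0.04, 0.002]
contact_force: [0.4, 0.1, -0.4]
finger_gap: 0.413
time_s: 13.3
tcp_pos: [576.0, -385.9, 16.1]
tcp_rot: [0.001, 0.999, -0.04, 0.002]
contact_force: [-1.5, 0.4, 2.0]
finger_gap: 0.416
t 13.3 tcp [ 576.  -385.9   16.1] yawY -94.56 tilt 0.29 F [-1.5  0.4  2. ] gap mm 35.5 j6 0.88
```

Seated at the expected height. I'll release it and go on to the choke.

```bash
python3 -m jog '[[0.05,[0,0,0],0],[0.055,[0,0,0],0],[0.055,[0,0,0],0],[0.055,[0,0,0],0],[0.055,[0,0,-0.02],0],[0.055,[0,0,-0.06],0],[0.055,[0,0,-0.1],0],[0.06,[0,0,-0.125],0],[0.085,[0,0,-0.125],0],[0.085,[0,0,-0.125],0]]'; python3 plan.py 524.5,-92,140,-90
```

```text
time_s: 14.3
tcp_pos: [575.5, -385.8, 141.4]
tcp_rot: [0.001, 0.999, -0.04, 0.003]
contact_force: [-0.7, 0.1, 0.5]
finger_gap: 0.992
t 14.3 tcp [ 575.5 -385.8  141.4] yawY -94.56 tilt 0.34 F [-0.7  0.1  0.5] gap mm 84.7 j6 0.88
524.5,-92,140,-90 shift [-0.0742 -0.2888  0.0004] turn -0.76 rows>= 6
```

```bash
python3 -m jog '[[0.085,[-0.01,-0.04,0],-0.1],[0.085,[-0.02,-0.08,0],-0.2],[0.085,[-0.03,-0.12,0],-0.4],[0.085,[-0.04,-0.16,0],-0.6],[0.085,[-0.05,-0.2,0],-0.76],[0.085,[-0.06,-0.24,0],-0.76],[0.085,[-0.07,-0.275,0],-0.76],[0.085,[-0.074,-0.289,0],-0.76],[0.085,[-0.074,-0.289,0],-0.76],[0.085,[-0.074,-0.289,0],-0.76]]'; python3 - <<'E'
from h import *
cp=r.camera_params("wrist")
im,d=r.get_image("wrist");cv2.imwrite("pics/w5.png",im[...,::-1]);np.savez("w5.npz",**{k:cp[k] for k in cp})
E
python3 plan.py 524.5,-92,8,-90
```

```text
time_s: 15.3
tcp_pos: [524.7, -92.7, 139.8]
tcp_rot: [0.001, 1.0, -0.0, 0.002]
contact_force: [-0.7, -0.9, -0.5]
finger_gap: 0.993
t 15.35 tcp [524.9 -93.1 140.1] yawY -90.06 tilt 0.34 F [ 0.3 -0.4 -0.6] gap mm 84.9 j6 1.17
524.5,-92,8,-90 shift [-0.0011 -0.0015  0.1321] turn -0.01 rows>= 3
```

View pics/w5.png

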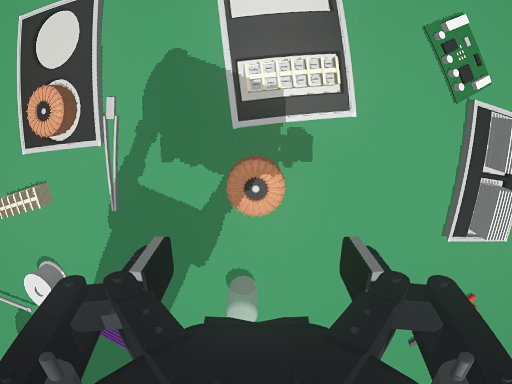

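The choke is at (256,187) and centred. The flux bottle at (242,298) is about 120 mm behind it and clear.

```bash
python3 -m jog '[[0.085,[-0.001,-0.0013,0.04],0],[0.085,[-0.001,-0.0013,0.08],0],[0.085,[-0.001,-0.0013,0.115],0],[0.085,[-0.001,-0.0013,0.132],0],[0.085,[-0.001,-0.0013,0.132],0],[0.085,[-0.001,-0.0013,0.132],0],[0.045,[-0.001,-0.0013,0.132],0],[0.045,[-0.001,-0.0013,0.132],0],[0.045,[-0.001,-0.0013,0.132],0],[0.045,[-0.001,-0.0013,0.132],0],[0.045,[-0.001,-0.0013,0.132],0],[0.045,[-0.001,-0.0013,0.132],0],[0.045,[-0.001,-0.0013,0.132],0],[0.045,[-0.001,-0.0013,0.132],0]]' 50; python3 plan.py 686,123,150,-90
```

```text
time_s: 16.75
tcp_pos: [526.1, -93.0, 9.9]
tcp_rot: [0.002, 1.0, -0.0, 0.004]
contact_force: [-1.8, -0.1, 6.0]
finger_gap: 0.614
t 16.75 tcp [526.1 -93.    9.9] yawY -90.05 tilt 0.54 F [-1.8 -0.1  6. ] gap mm 52.4 j6 1.17
686,123,150,-90 shift [ 0.1609 -0.2155 -0.1397] turn -0.01 rows>= 7
```

```bash
python3 -m jog '[[0.045,[0,0,-0.02],0],[0.045,[0,0,-0.06],0],[0.045,[0,0,-0.1],0],[0.045,[0.01,-0.015,-0.13],0],[0.045,[0.03,-0.04,-0.14],0],[0.045,[0.055,-0.075,-0.14],0],[0.045,[0.08,-0.11,-0.14],0],[0.045,[0.105,-0.145,-0.14],0],[0.045,[0.13,-0.175,-0.14],0],[0.045,[0.15,-0.2,-0.14],0],[0.045,[0.161,-0.2155,-0.14],0],[0.045,[0.161,-0.2155,-0.14],0],[0.045,[0.161,-0.2155,-0.14],0],[0.045,[0.161,-0.2155,-0.14],0]]'; python3 - <<'E'
from h import *
cp=r.camera_params("wrist")
im,d=r.get_image("wrist");cv2.imwrite("pics/w6.png",im[...,::-1]);np.savez("w6.npz",**{k:cp[k] for k in cp})
E
python3 plan.py 686,123,14,-90
```

```text
time_s: 18.15
tcp_pos: [685.6, 122.2, 150.2]
tcp_rot: [0.002, 1.0, -0.001, 0.004]
contact_force: [-0.1, -0.0, -1.9]
finger_gap: 0.614
t 18.2 tcp [685.6 122.1 150.3] yawY -90.1 tilt 0.52 F [-0.8 -0.4 -0.8] gap mm 52.2 j6 1.58
686,123,14,-90 shift [-0.0007 -0.0016  0.1363] turn -0.02 rows>= 3
```

View pics/w6.png

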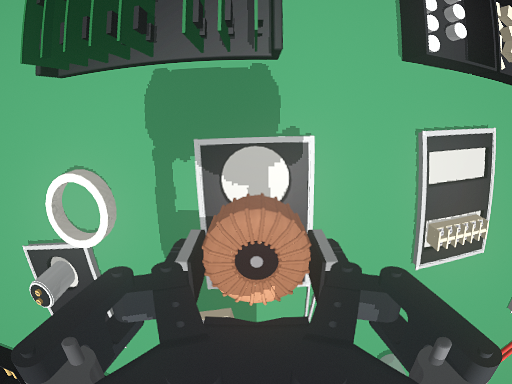

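The choke is held at (257,262). The empty pocket shows at (255,175), partly hidden behind it, and the placed capacitor stands at (45,285).

```bash
python3 - <<'E'
from h import *
cp=np.load("w6.npz");im=cv2.imread("pics/w6.png")
m=(im.min(2)>125).astype(np.uint8);m[:,:216]=0;m[:,295:]=0;m[:144]=0;m[205:]=0
cc=max(cv2.findContours(m,0,1)[0],key=cv2.contourArea)[:,0];cc=cc[cc[:,1]<185]
for z in(4,12):
    W=wplane(cp,cc,z);A=np.c_[W[:,:2],np.ones(len(W))];s=np.linalg.lstsq(A,-(W[:,:2]**2).sum(1),rcond=None)[0]
    c=-s[:2]/2;print(z,c.round(1),np.sqrt(c@c-s[2]).round(1),len(W))
print("rim",wplane(cp,[(196,165),(314,165),(255,139)],13).round(1))
E
```

```text
4 [686.8 121.6] 33.7 107
12 [688.7 121.6] 32.8 107
rim [[703.6 178.8  13. ]
 [703.4  64.1  13. ]
 [728.2 121.4  13. ]]
```

```bash
python3 -m jog '[[0.045,[0,-0.001,0.04],0],[0.045,[0,-0.001,0.08],0],[0.045,[0,-0.001,0.11],0],[0.045,[0,-0.001,0.122],0],[0.045,[0,-0.001,0.128],0],[0.045,[0,-0.001,0.131],0],[0.045,[0,-0.001,0.131],0],[0.045,[0,-0.001,0.131],0]]'; python3 plan.py 686.5,122.3,14,-90
```

```text
time_s: 19.0
tcp_pos: [688.0, 122.4, 21.3]
tcp_rot: [0.002, 1.0, -0.001, 0.005]
contact_force: [0.4, -0.9, -1.0]
finger_gap: 0.614
t 19.0 tcp [688.  122.4  21.3] yawY -90.1 tilt 0.68 F [ 0.4 -0.9 -1. ] gap mm 52.4 j6 1.58
686.5,122.3,14,-90 shift [-0.0015  0.0001  0.0073] turn -0.02 rows>= 1
```

```bash
python3 -m jog '[[0.045,[-0.0015,0,0.002],0],[0.045,[-0.0015,0,0.004],0],[0.045,[-0.0015,0,0.0055],0],[0.045,[-0.0015,0,0.006],0],[0.045,[-0.0015,0,0.006],0]]';  python3 -m jog '[[0.045,[0,0,0.001],0],[0.045,[0,0,0.001],0]]'; python3 plan.py
```

```text
time_s: 19.5
tcp_pos: [686.4, 122.4, 15.1]
tcp_rot: [0.002, 1.0, -0.001, 0.005]
contact_force: [0.0, 0.8, -1.6]
finger_gap: 0.613
time_s: 19.7
tcp_pos: [686.5, 122.4, 14.1]
tcp_rot: [0.002, 1.0, -0.001, 0.005]
contact_force: [-0.4, 0.2, -1.2]
finger_gap: 0.612
t 19.7 tcp [686.5 122.4  14.1] yawY -90.1 tilt 0.67 F [-0.4  0.2 -1.2] gap mm 52.3 j6 1.58
```

```bash
python3 -m jog '[[0.045,[0,0,0.0007],0],[0.045,[0,0,0.0007],0]]'; python3 plan.py
```

```text
time_s: 19.9
tcp_pos: [686.6, 122.4, 14.0]
tcp_rot: [0.002, 1.0, -0.001, 0.005]
contact_force: [-1.9, -0.3, 4.1]
finger_gap: 0.609
t 19.9 tcp [686.6 122.4  14. ] yawY -90.1 tilt 0.68 F [-1.9 -0.3  4.1] gap mm 52.0 j6 1.58
```

```bash
python3 -m jog '[[0.065,[0,0,0],0],[0.072,[0,0,0],0],[0.072,[0,0,0],0],[0.072,[0,0,0],0],[0.072,[0,0,-0.02],0],[0.072,[0,0,-0.06],0],[0.072,[0,0,-0.1],0],[0.06,[0,0,-0.125],0],[0.06,[0,0,-0.125],0],[0.06,[0,0,-0.125],0]]'; python3 plan.py 506,189.5,140,12.3
```

```text
time_s: 20.9
tcp_pos: [685.4, 123.0, 139.2]
tcp_rot: [0.002, 1.0, -0.001, 0.006]
contact_force: [-0.2, -0.2, -1.0]
finger_gap: 0.704
t 20.9 tcp [685.4 123.  139.2] yawY -90.1 tilt 0.71 F [-0.2 -0.2 -1. ] gap mm 60.1 j6 1.58
506,189.5,140,12.3 shift [-0.1795 -0.0662 -0.0032] turn 12.93 rows>= 10
```

```bash
python3 -m jog '[[0.06,[-0.01,-0.004,0],-1.3],[0.06,[-0.025,-0.01,0],-2.6],[0.06,[-0.04,-0.015,0],-3.9],[0.06,[-0.055,-0.02,0],-5.2],[0.06,[-0.07,-0.026,0],-6.5],[0.06,[-0.085,-0.031,0],-7.8],[0.06,[-0.1,-0.037,0],-9.1],[0.06,[-0.115,-0.042,0],-10.4],[0.06,[-0.13,-0.048,0],-11.7],[0.06,[-0.145,-0.053,0],-13],[0.06,[-0.16,-0.059,0],-14.3],[0.06,[-0.172,-0.063,0],-15.6],[0.06,[-0.18,-0.066,0],-16.8],[0.06,[-0.18,-0.066,0],-17.07],[0.06,[-0.18,-0.066,0],-17.07],[0.06,[-0.18,-0.066,0],-17.07],[0.06,[-0.18,-0.066,0],-17.07]]'; python3 - <<'E'
from h import *
cp=r.camera_params("wrist")
im,d=r.get_image("wrist");cv2.imwrite("pics/w7.png",im[...,::-1]);np.savez("w7.npz",**{k:cp[k] for k in cp})
E
python3 plan.py 506,189.5,10,12.3
```

```text
time_s: 22.6
tcp_pos: [505.8, 189.0, 136.5]
tcp_rot: [0.006, 0.628, 0.778, 0.002]
contact_force: [-0.0, -0.7, -0.2]
finger_gap: 0.7
t 22.65 tcp [505.8 189.1 136.6] yawY 12.24 tilt 0.7 F [ 0.4  0.1 -0.2] gap mm 59.6 j6 -0.07
506,189.5,10,12.3 shift [ 0.0013 -0.001   0.1266] turn -0.01 rows>= 3
```

View pics/w7.png

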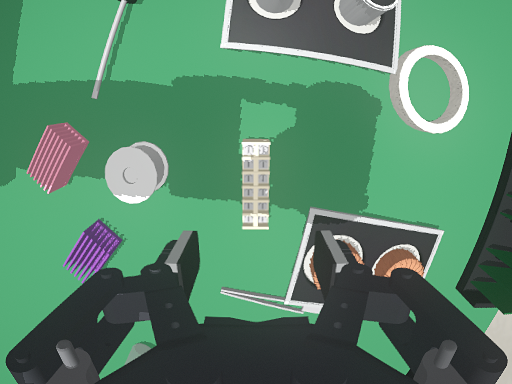

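The block is at (256,185), aligned and centred between the fingers. The reel is at (135,175), clear.

```bash
python3 -m jog '[[0.06,[0.0005,0,0.04],0],[0.06,[0.001,-0.001,0.08],0],[0.06,[0.001,-0.001,0.115],0],[0.06,[0.0013,-0.001,0.127],0],[0.06,[0.0013,-0.001,0.127],0],[0.06,[0.0013,-0.001,0.127],0],[0.015,[0.0013,-0.001,0.127],0],[0.015,[0.0013,-0.001,0.127],0],[0.015,[0.0013,-0.001,0.127],0],[0.015,[0.0013,-0.001,0.127],0],[0.015,[0.0013,-0.001,0.127],0],[0.015,[0.0013,-0.001,0.127],0],[0.015,[0.0013,-0.001,0.127],0],[0.015,[0.0013,-0.001,0.127],0],[0.015,[0.0013,-0.001,0.127],0]]' 40; python3 plan.py 506,189.5,150,12.3 704.5,-114,150,6.8
```

```text
time_s: 24.15
tcp_pos: [507.5, 189.8, 11.3]
tcp_rot: [0.007, 0.628, 0.778, 0.003]
contact_force: [-0.8, -0.6, 7.1]
finger_gap: 0.27
t 24.15 tcp [507.5 189.8  11.3] yawY 12.24 tilt 0.85 F [-0.8 -0.6  7.1] gap mm 23.1 j6 -0.07
506,189.5,150,12.3 shift [-0.001   0.0003 -0.1387] turn -0.01 rows>= 3
704.5,-114,150,6.8 shift [-0.3396  0.1299 -0.1346] turn 0.91 rows>= 8
```

```bash
python3 -m jog '[[0.015,[0,0,-0.02],0],[0.015,[0,0,-0.06],0],[0.015,[0,0,-0.1],0],[0.015,[-0.02,0.008,-0.13],0],[0.015,[-0.055,0.021,-0.136],0],[0.015,[-0.09,0.034,-0.136],0.2],[0.015,[-0.125,0.048,-0.136],0.4],[0.015,[-0.16,0.061,-0.136],0.6],[0.015,[-0.195,0.075,-0.136],0.8],[0.015,[-0.23,0.088,-0.136],0.91],[0.015,[-0.265,0.101,-0.136],0.91],[0.015,[-0.3,0.115,-0.136],0.91],[0.015,[-0.33,0.126,-0.136],0.91],[0.015,[-0.34,0.13,-0.135],0.91],[0.015,[-0.34,0.13,-0.135],0.91],[0.015,[-0.34,0.13,-0.135],0.91],[0.015,[-0.34,0.13,-0.135],0.91]]'; python3 - <<'E'
from h import *
cp=r.camera_params("wrist")
im,d=r.get_image("wrist");cv2.imwrite("pics/w8.png",im[...,::-1]);np.savez("w8.npz",**{k:cp[k] for k in cp})
E
python3 plan.py 704.5,-114,15,6.8
```

```text
time_s: 25.85
tcp_pos: [704.1, -112.7, 150.4]
tcp_rot: [0.006, 0.663, 0.748, 0.003]
contact_force: [-0.3, 0.4, -0.8]
finger_gap: 0.267
t 25.9 tcp [ 704.2 -112.7  150.5] yawY 6.88 tilt 0.82 F [-0.3  0.6 -0.6] gap mm 22.8 j6 -0.45
704.5,-114,15,6.8 shift [-0.0005 -0.0016  0.1355] turn 0.01 rows>= 3
```

View pics/w8.png

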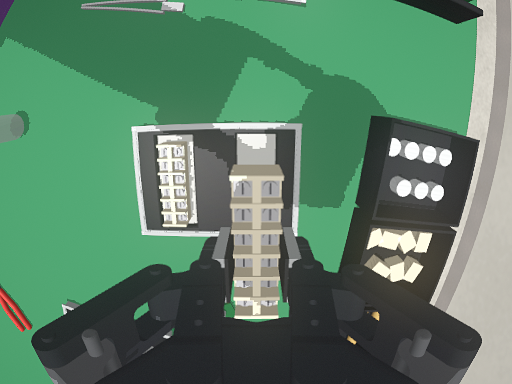

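```bash
python3 - <<'E'
from h import *
cp=np.load("w8.npz");im=cv2.imread("pics/w8.png");print(im[155,230:302].min(1),im[125:140,255].min(1))
row=im[155].min(1).astype(int)
L=next(u for u in range(228,250) if row[u]>120);R=next(u for u in range(285,255,-1) if row[u]>120)
v=next(v for v in range(128,145) if im[v+1:v+3,255].min()>90 and im[v,255].min()<90) if False else 134
print(L,R)
for z in(4,12): print(wplane(cp,[(L,155),(R,155),(255,v)],z).round(1))
print("rim",wplane(cp,[(301,155),(255,125)],13).round(1))
E
```

```text
[ 70  68  70  71  66  58  80 145 180 177 178 177 178 177 178 178 178 178
 178 178 178 178 178 178 179 178 179 178 178 178 178 178 178 178 178 178
 178 178 178 177 178 178 178 179 171 123  52  63  66  66  67  66  66  64
  64  64  64  64  64  63  62  63  62  57  92 170 163 172 173 176 154  68] [241 239 241 220 145 100 105  80 105 243 246 243 242 242 243]
237 275
[[685.6 -92.8   4. ]
 [722.7 -88.3   4. ]
 [700.7 -70.1   4. ]]
[[685.8 -91.4  12. ]
 [721.9 -87.1  12. ]
 [700.5 -69.4  12. ]]
rim [[746.8 -83.8  13. ]
 [699.5 -60.8  13. ]]
```

```bash
python3 plan.py 705,-114.7,22,6.8; python3 -m jog '[[0.015,[0,-0.002,0.04],0],[0.015,[0,-0.002,0.08],0],[0.015,[0,-0.002,0.11],0],[0.015,[0,-0.002,0.122],0],[0.015,[0,-0.002,0.128],0],[0.015,[0,-0.002,0.13],0],[0.015,[0,-0.002,0.13],0],[0.015,[0,-0.002,0.13],0]]'; python3 plan.py 705,-114.7,16,6.8
```

```text
t 25.9 tcp [ 704.2 -112.7  150.5] yawY 6.88 tilt 0.82 F [-0.3  0.6 -0.6] gap mm 22.8 j6 -0.45
705,-114.7,22,6.8 shift [-0.0013 -0.0011  0.1285] turn 0.01 rows>= 3
time_s: 26.7
tcp_pos: [705.3, -113.9, 22.7]
tcp_rot: [0.008, 0.663, 0.748, 0.004]
contact_force: [-0.5, 0.1, 0.3]
finger_gap: 0.271
t 26.7 tcp [ 705.3 -113.9   22.7] yawY 6.88 tilt 1.01 F [-0.5  0.1  0.3] gap mm 23.1 j6 -0.45
705,-114.7,16,6.8 shift [-0.0007 -0.0005  0.0066] turn 0.01 rows>= 1
```

Expected seat is at TCP z of about 15.3.

```bash
python3 -m jog '[[0.015,[-0.0007,-0.0005,0.002],0],[0.015,[-0.0007,-0.0005,0.004],0],[0.015,[-0.0007,-0.0005,0.0055],0],[0.015,[-0.0007,-0.0005,0.0065],0],[0.015,[-0.0007,-0.0005,0.0065],0]]';  python3 -m jog '[[0.015,[0,0,0.001],0],[0.015,[0,0,0.001],0]]'; python3 plan.py
```

```text
time_s: 27.2
tcp_pos: [704.7, -114.6, 15.7]
tcp_rot: [0.008, 0.663, 0.748, 0.004]
contact_force: [0.5, 1.0, -1.1]
finger_gap: 0.269
time_s: 27.4
tcp_pos: [705.0, -114.6, 15.4]
tcp_rot: [0.008, 0.663, 0.748, 0.004]
contact_force: [-1.6, 0.4, 3.0]
finger_gap: 0.266
t 27.4 tcp [ 705.  -114.6   15.4] yawY 6.88 tilt 0.99 F [-1.6  0.4  3. ] gap mm 22.7 j6 -0.45
```

Seated. I'll release, then retract toward the robot so the cameras have a clear view.

```bash
python3 -m jog '[[0.035,[0,0,0],0],[0.042,[0,0,0],0],[0.042,[0,0,0],0],[0.042,[0,0,0],0],[0.042,[0,0,-0.02],0],[0.042,[0,0,-0.06],0],[0.042,[0,0,-0.1],0],[0.042,[0,0,-0.14],0],[0.042,[0,0,-0.18],0],[0.042,[0,0,-0.22],0],[0.042,[0,-0.04,-0.24],0],[0.042,[0,-0.08,-0.25],0],[0.042,[0,-0.12,-0.25],0],[0.042,[0,-0.16,-0.25],0],[0.042,[0,-0.2,-0.25],0],[0.042,[0,-0.24,-0.25],0],[0.042,[0,-0.28,-0.25],0],[0.042,[0,-0.3,-0.25],0],[0.042,[0,-0.3,-0.25],0]]'; python3 - <<'E'
from h import *
for n in("scene","top","wrist"):
    im,d=r.get_image(n); cv2.imwrite(f"pics/{n}1.png",im[...,::-1]); np.savez(n+"1.npz",im=im,d=d)
im=cv2.imread("pics/top1.png")[90:280,90:425]
cv2.imwrite("pics/topcrop1.png",cv2.resize(im,None,fx=2.35,fy=2.35,interpolation=cv2.INTER_CUBIC))
im=cv2.imread("pics/scene1.png")[110:280,80:440]
cv2.imwrite("pics/scenecrop1.png",cv2.resize(im,None,fx=2.2,fy=2.2,interpolation=cv2.INTER_CUBIC))
cps={n:r.camera_params(n) for n in("top","scene")}
tg=dict(cap=(564,376.5,60,18,0),heat=(575,-385,36,45,45),choke=(686.5,122.3,30,27,0),term=(705,-114.6,26,45,45),flux=(403.5,-78,85,16,0),reel=(394,180,38,26,0))
for n in cps:
    d=np.load(n+"1.npz")["d"];P,_=cloud(cps[n],d,0,0,512,384);ok=d.ravel()>0;P=P[ok]
    for k,(x,y,h,w,_) in tg.items():
        off=0 if k in("flux","reel") else 4
        q=P[(np.hypot(P[:,0]-x,P[:,1]-y)<w+8)&(P[:,2]>h+off-7)&(P[:,2]<h+off+12)]
        if len(q)<5: print(n,k,"few",len(q));continue
        c,s,a=cv2.minAreaRect(q[:,:2].astype(np.float32))
        print(n,k,np.round(c,1),np.round(s,1),round(a,1),"z med",np.median(q[:,2]).round(1),len(q))
E
```

```text
time_s: 29.3
tcp_pos: [401.7, -149.6, 262.0]
tcp_rot: [0.009, 0.664, 0.748, 0.004]
contact_force: [-0.1, -0.6, 0.1]
finger_gap: 0.488
top cap [564.3 376.8] [34.9 35.7] 39.7 z med 65.0 144
top heat [ 564.  -384.1] [37.8 82.6] 84.7 z med 38.4 218
top choke [685.3 122.9] [51.4 50.9] 26.4 z med 33.0 264
top term [ 704.8 -113.9] [24.8 80.3] 6.6 z med 27.9 149
top flux [405.  -78.7] [13.6 14. ] 0.0 z med 85.4 31
top reel [394.1 180.5] [47.8 49.6] 89.3 z med 37.7 268
scene cap [562.4 374.4] [34.1 37.5] 70.2 z med 64.9 115
scene heat [ 564.2 -385.2] [37.2 83.8] 85.6 z med 39.4 249
scene choke [684.1 122.2] [50.9 53.4] 37.4 z med 33.5 288
scene term [ 703.8 -115.2] [27.5 79.9] 6.9 z med 27.8 231
scene flux [403.9 -78.2] [14.1 16.2] 81.5 z med 84.5 28
scene reel [394.7 179. ] [48.2 54. ] 70.7 z med 38.4 170
```

View pics/topcrop1.png

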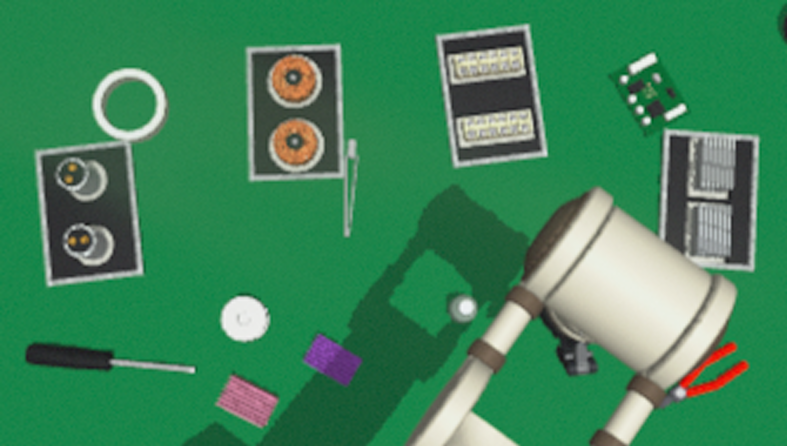

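View pics/scenecrop1.png

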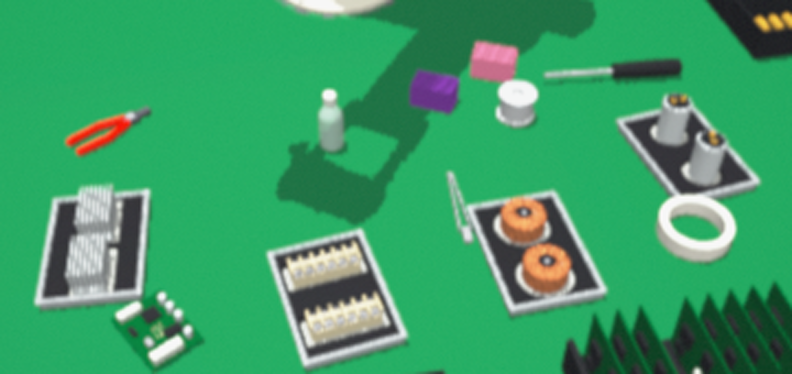

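View pics/wrist1.png

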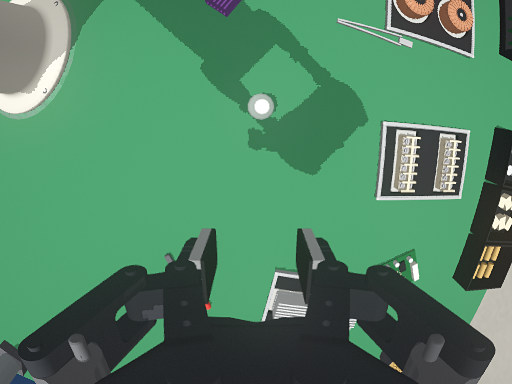

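```bash
python3 - <<'E'
from h import *
E=dict(cap=(564,376.5,-175.3,64),heat=(575,-385,175.4,40),choke=(686,122.3,-179,34),term=(705,-114.6,-173.2,30))
for n in("top","scene"):
    cp=r.camera_params(n);d=np.load(n+"1.npz")["d"];P,_=cloud(cp,d,0,0,512,384);P=P[d.ravel()>0]
    for k,(x,y,a,z) in E.items():
        a=np.radians(a);R=np.array([[np.cos(a),np.sin(a)],[-np.sin(a),np.cos(a)]])
        L=(P[:,:2]-[x,y])@R.T
        for nm,cx in(("placed",0),("fixed",80)):
            q=(abs(L[:,0]-cx)<39)&(abs(L[:,1])<48)&(P[:,2]>z-9)&(P[:,2]<z+12)
            A=L[q];lo,hi=np.percentile(A,2,0),np.percentile(A,98,0)
            print(n,k,nm,"mid",((lo+hi)/2-[cx,0]).round(1),"size",(hi-lo).round(1),"z",np.percentile(P[q,2],[50,95]).round(1))
E
```

```text
top cap placed mid [0.  0.9] size [33.3 33. ] z [64.9 69.8]
top cap fixed mid [-0.5  4.9] size [32.7 33. ] z [64.8 69.9]
top heat placed mid [ 0.2 -0.2] size [58.7 36.1] z [37.8 42.7]
top heat fixed mid [ 0.6 -1.5] size [57.1 35.6] z [38.  44.3]
top choke placed mid [ 1.3 -0.3] size [48.8 47.1] z [32.9 36.8]
top choke fixed mid [-0.6  0.6] size [47.7 47.6] z [33.1 37.3]
top term placed mid [ 0.8 -0.7] size [23.2 78.1] z [26.3 32.5]
top term fixed mid [-0.7 -1.2] size [23.4 78.4] z [26.5 32.2]
scene cap placed mid [0.3 2.4] size [31.3 32.6] z [64.8 69.3]
scene cap fixed mid [-1.   5.8] size [34.1 31.1] z [64.7 69.5]
scene heat placed mid [0.9 0.7] size [59.  35.6] z [38.9 42.7]
scene heat fixed mid [ 1.7 -0.6] size [59.6 35.3] z [38.9 42.8]
scene choke placed mid [0.  2.1] size [46.9 48.5] z [33.4 36.6]
scene choke fixed mid [-1.2  2. ] size [47.2 47.5] z [33.4 36.7]
scene term placed mid [1.  0.8] size [24.  78.3] z [26.4 32.2]
scene term fixed mid [0.  0.3] size [24.  78.2] z [26.5 32.5]
```

```bash
python3 -c "
from plant import r
s=r.sense();print(s['time_s'],s['contact_force'].round(1));print(r.sign_off())"
```

```text
29.45 [-0.7  0.1  0.5]
the job is handed in; nothing more can be done
None
```

I put all four parts into the empty pockets of their matching trays, in the order listed: capacitor, heatsink, choke, terminal block. Each was lowered until it touched the pocket floor, then released. I handed the job in at 29.5 s with the gripper clear of everything.

**Placement:** In the last top and scene pictures, each placed part's top is level with the fixed part beside it, to about 0.2 mm at the median. The heatsink's 95th-percentile height differs by 1.6 mm in the top view. That matches all four sitting flat and upright.

**Centring:** All four parts are within about 2.5 mm of the pocket centres I measured, and the slack is 7 mm. In the capacitor tray the fixed capacitor reads about 3–4 mm off the placed one's line. I put this down to my rough angle for that tray, and I did not check it further.

**Bystanders:** The flux bottle and solder reel are where they were, to within 1–2 mm. The pink and purple look-alikes were not touched.

**Tool tilt:** The tool tilted by up to about 1° by the last placement, with no visible effect. Contact forces I read stayed below about 10 N.

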